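# Centre the beacon lamp on its charging plinth

## Robot

A 6-joint arm with a two-finger parallel gripper is mounted at the origin on the work surface. World frame = base frame: x ahead of the robot, y to its left, z up, the work surface at z = 0. Lengths are in m, angles in rad, forces in N, time in s.
With the tool pointing down it reaches from about 0.275 to 0.85 m from the base axis. Payload 19 kg.
Tool frame: the origin (TCP) lies between the finger pads; the fingertips stand 25 mm ahead of it and the grasp point (between the pads) lies 6 mm ahead of it; z points along the fingers, y is the line along which they close (so a half turn about z gives the same grasp; the last joint's range is limited). The gripper opens to 85 mm and grips with 20 to 120 N. Pads are 22 mm wide; open, the fingers measure 114 mm over their backs; the gripper's body (76 mm by 85 mm) begins 54 mm behind the grasp point. The pads swing forward as they close: fully open they stand 13 mm farther back than shut.
Start: joints at [-0.134, 0.15, 1.437, -0, 1.554, -0.134], TCP at [0.575, -0, 0.256] pointing down, gripper open.
Joint ranges: [-2.8, 2.8], [-0.68, 2.1], [0.12, 2.68], [-1.39, 4.53], [0.16, 2.79], [-2.81, 2.81]. Speed limits (rad/s): [1.89, 1.89, 2.22, 3.01, 3.01, 3.01].

## Interface

Orientations are given as a 3x3 rotation matrix whose columns are the frame's x, y, z axes.
In Python, from cell import bot gives the robot as it stands.
- The arm moves only by the tool move_arm, never from a script. Its argument "plan" is a list of rows, each a list of 7 numbers: the closure in counts, from 0 (fully open) to 255 (shut), then the shift along the tool's x, y, z in m, then the turn, a rotation vector about the tool's x, y, z in degrees. In form: [[hand, x, y, z, wx, wy, wz], ...]. A call has 1 to 20 rows; each row is the pose to reach, as a shift and turn from the pose commanded when the call began, along the tool's axes at that moment; what a row does not reach only later rows make up. A row lasts 1/12 s, in which the tool goes at most 41.7 mm and 7.16 degrees, less where a joint would pass 70% of its speed; a pose out of reach is approached as far as the arm can. A call with a gripper value outside its range is refused whole. The fingers move at their own pace and stop on an object; "squeeze" is the grip in N (left out, the last holds). Time passes only in rows, so rows that repeat a pose let the fingers close. It gives the time, the measured TCP pose, the force, the opening and the grip force at its end, in the units of the state.
- bot.state(): the state, without advancing time (a new reading comes with each control period).
- bot.read_camera(name): name is "scene" or "side" or "wrist"; returns the picture (420x560x3 uint8, blue, green, red); there is no depth.
- bot.camera_model(name): a dict with "camera_matrix" (3x3 intrinsics, pixels), "extrinsics" (4x4, takes a point from camera to world coordinates). Camera axes: x right, y down, z forward; pixel columns grow to the right and rows downward; lengths in m; the calibration is good to about 2 mm. A picture is of the moment at which its call begins: read the wrist's pose just before it. camera_model takes no time and is no camera call; for the wrist camera it gives the pose at the moment of the call.
- bot.finish_job(): hands the job in; it is judged then, once.
The state is a dict: "t": time; "joints": joint angles; "joint_velocities": joint speeds; "joint_torque": joint torques, N m; "eef_pos": TCP position; "tcp_rot": TCP orientation; "wrist_force": force on the tool from outside, world axes, zero at the start; "ft_torque": the same for the moment, N m; "width": opening from 0.0 (shut) to 1.0 (fully open); "gripper_force": force on a finger pad.
Only numpy, scipy, OpenCV 4.12 (cv2) and the standard library are available. Lean on these libraries where they do the work, as an engineer would, in place of code of your own. Each camera call takes 0.05 s, during which the arm holds its last target. There are 200 camera calls.

## Task

The small beacon lamp stands off-centre on its round charging plinth and will not charge there. Nudge it with light taps of the fingertips until it stands upright in the middle of the plinth's top, then move clear. Do not grip or lift the lamp or knock it over, and leave the radio, the torch and the hose coupling where they are.

Things in the scene. Friction and masses are not known exactly. Their poses are not given: they have to be found in the camera images.
- lamp: Grey lamp, amber dome, loose, round, 52 mm tall, 150 to 300 g. Origin: centre of its underside, z up. Its foot, 52 mm wide from 2.5 to 20 mm up, is its widest part; above it is 38 mm or less. Underside flat only in a 20 mm circle, rising 2.5 mm to the edge: it rocks up to 9 degrees and rights itself. Pushed low it slides, pushed high it topples. Starts 17 to 27 mm off-centre, any direction.
- plinth: Round charging plinth, fixed on the mat, 45 mm tall. Origin: centre of its underside, z up. Flat, rimless aluminium top disc 110 mm wide, with a thin dark circle 62 mm wide drawn around its centre; black waist below, foot 130 mm wide. The lamp belongs in the middle of the top.
- plinth_top (a point): Centre of the plinth's flat top face, 45 mm above the plinth's origin: where the centre of the lamp's underside belongs.
- mat: Black rubber bench mat, fixed, 360 x 500 x 3 mm, under the plinth and all the other things. Origin at the centre of its underside.
- radio: Hand radio lying on its back on the mat, black, loose, 125 x 56 x 32 mm body along its x axis, with an antenna that reaches 147 mm from its origin along +x. Origin under the middle of the body. To be left alone.
- coupling: Hose coupling, bare aluminium, loose, a stepped ring 72 mm wide (88 mm over its two lugs) and 42 mm tall standing on the mat. Origin at the centre of its underside. To be left alone.
- torch: Black torch lying on the mat, loose, 125 mm long along its x axis, 42 mm high and wide at the head (+x end). Origin under its middle at mat level. To be left alone.
Mind the look-alikes: they are no part of the job. Several things have the shape of the lamp; the one meant has the colours described above.

How it is judged:
By the outcome, as a careful person would: the job done as asked, in the order asked, and still so for the second after the job is handed in, with the robot touching nothing.
It also fails if it takes over 64 s, if anything falls off the work surface, if the arm or the gripper's body presses on something with over 40 N, if the wrist force passes 120 N, or if a joint passes its speed limit or range.

## Working session

There is one attempt and no reset: what is moved stays moved. The work goes in short steps, Python scripts to look and compute and a tool call to move; the robot and the scene stay as the last step left them, time stands still between calls to the robot, and variables do not carry over. Pictures are saved under pics/ and viewed, at most 10 in all, crops included, and the job is handed in when it is done.

Besides the shell and the picture viewer there is one more tool, called after "Request:" by a JSON object that holds its "api" and its "payload". move_arm: Moves the arm, as the interface text tells. Its arguments: {"type":"object","properties":{"plan":{"type":"array","items":{"type":"array","items":{"type":"number"}}},"squeeze":{"type":"number"}},"required":["plan"]}

```bash
mkdir -p pics; ls
python3 - <<'E'
from cell import bot
import cv2,numpy as np
ims=[]
for n in("scene","side","wrist"):
    im=bot.read_camera(n);cv2.imwrite(f"pics/{n}0.png",im)
    m=bot.camera_model(n);print(n,np.round(m["camera_matrix"],1).tolist(),np.round(m["extrinsics"],3).tolist())
s=bot.state();print(s["t"],s["eef_pos"],np.round(s["tcp_rot"],3).tolist(),s["width"])
E
```

```text
pics
scene [[426.3, 0.0, 280.6], [0.0, 426.3, 210.5], [0.0, 0.0, 1.0]] [[0.685, 0.461, -0.564, 1.047], [0.729, -0.434, 0.53, -0.403], [-0.0, -0.774, -0.633, 0.589], [0.0, 0.0, 0.0, 1.0]]
side [[461.6, 0.0, 274.6], [0.0, 461.6, 200.2], [0.0, 0.0, 1.0]] [[0.996, -0.047, 0.073, 0.525], [-0.086, -0.562, 0.823, -0.689], [0.003, -0.826, -0.564, 0.541], [0.0, 0.0, 0.0, 1.0]]
wrist [[336.9, 0.0, 285.2], [0.0, 336.9, 207.1], [0.0, 0.0, 1.0]] [[1.0, 0.0, -0.002, 0.575], [-0.0, -0.951, -0.308, 0.079], [-0.002, 0.308, -0.951, 0.373], [0.0, 0.0, 0.0, 1.0]]
0.15 [ 5.74839469e-01 -2.24575886e-05  2.55837430e-01] [[0.0, 1.0, -0.001], [1.0, -0.0, 0.0], [0.0, -0.001, -1.0]] 0.9986126407262529
```

View pics/scene0.png

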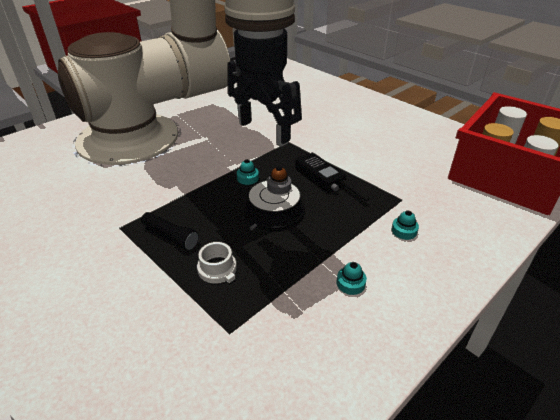

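View pics/side0.png

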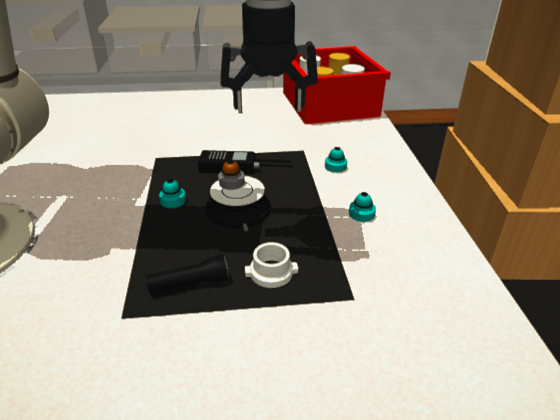

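View pics/wrist0.png

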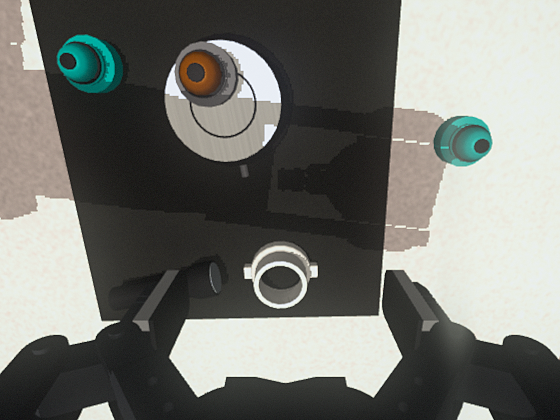

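```bash
cat > h.py <<'E'
from cell import bot
import cv2,numpy as np
def ray(n,uv,M=None):
    M=M or bot.camera_model(n);K=M["camera_matrix"];E=np.array(M["extrinsics"])
    d=E[:3,:3]@np.linalg.inv(K)@np.array([uv[0],uv[1],1.]);return E[:3,3],d/np.linalg.norm(d)
def onz(n,uv,z,M=None):
    o,d=ray(n,uv,M);return o+d*(z-o[2])/d[2]
def hull(mask):
    c=max(cv2.findContours(mask,cv2.RETR_EXTERNAL,cv2.CHAIN_APPROX_NONE)[0],key=cv2.contourArea);return cv2.convexHull(c)
def dome(im):
    h=cv2.cvtColor(im,cv2.COLOR_BGR2HSV)
    m=cv2.inRange(h,(4,140,50),(20,255,255));return m
def amber(n,im,box):
    x0,y0,x1,y1=box;m=dome(im)[y0:y1,x0:x1].copy()
    c=hull(m);M=cv2.moments(c);return np.array([M["m10"]/M["m00"]+x0,M["m01"]/M["m00"]+y0]),cv2.contourArea(c)
def tri(rs):
    A=sum(np.eye(3)-np.outer(d,d) for o,d in rs);b=sum((np.eye(3)-np.outer(d,d))@o for o,d in rs)
    p=np.linalg.solve(A,b);return p,[float(np.linalg.norm((np.eye(3)-np.outer(d,d))@(p-o)))*1e3 for o,d in rs]
def circfit(P):
    A=np.c_[2*P,np.ones(len(P))];s=np.linalg.lstsq(A,(P**2).sum(1),rcond=None)[0];return s[:2],np.sqrt(s[2]+s[:2]@s[:2])
E
python3 - <<'E'
from h import *
box={"scene":(255,155,305,200),"side":(205,150,260,185),"wrist":(150,30,260,120)}
rs=[]
for n in box:
    im=cv2.imread(f"pics/{n}0.png");uv,a=amber(n,im,box[n]);print(n,uv,a);rs.append(ray(n,uv))
print("dome",*tri(rs))
print("pairs",tri(rs[:2])[0],tri(rs[1:])[0],tri(rs[::2])[0])
im=cv2.imread("pics/wrist0.png");print("wrist dome at z",onz("wrist",amber("wrist",im,box["wrist"])[0],.085))
# disc edges: radial scan for bright->black in wrist view, onto z=.048
g=cv2.GaussianBlur(cv2.cvtColor(im,cv2.COLOR_BGR2GRAY),(3,3),0).astype(float)
P=[];Q=[]
for a in np.radians(np.arange(0,360,4)):
    r=np.arange(20,75,.5);x=222+r*np.cos(a);y=102+r*np.sin(a)
    v=cv2.remap(g.astype(np.float32),x.astype(np.float32)[None],y.astype(np.float32)[None],1)[0]
    i=np.argmin(np.where((r>45)[:-4],v[4:]-v[:-4],0));P.append(onz("wrist",(x[i+2],y[i+2]),.048)[:2])
    s=(r>24)&(r<42);j=np.where(s)[0][np.argmin(v[s])]
    if v[j]<90 : Q.append(onz("wrist",(x[j],y[j]),.048)[:2])
for S in(P,Q):
    S=np.array(S)
    for k in range(5):
        c,R=circfit(S);e=abs(np.hypot(*(S-c).T)-R);S=S[e<max(.0015,np.median(e)*2)]
    print("circle",c,R,len(S),e.max())
E
```

```text
scene [278.40603567 173.0617284 ] 121.5
side [230.2484472  167.17494824] 161.0
wrist [198.78311555  72.54893672] 1301.0
dome [0.50646288 0.09802373 0.08561567] [0.6415465922542587, 1.172231755375116, 0.7851826107525114]
pairs [0.50707488 0.09760256 0.08585843] [0.50645041 0.09794598 0.0850381 ] [0.50604485 0.09822387 0.08611694]
wrist dome at z [0.50550731 0.09807055 0.085     ]
circle [0.51650972 0.0739992 ] 0.05362747524063885 85 0.001387772453309441
circle [0.51639654 0.07370489] 0.02986338041483235 52 0.0010386436034151535
```

Run:
```python
import cv2
im=cv2.imread("pics/wrist0.png")[20:180,130:330];cv2.imwrite("pics/w0c.png",cv2.resize(im,None,fx=3.7,fy=3.7,interpolation=cv2.INTER_CUBIC))
```

```text
(no output)
```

View pics/w0c.png

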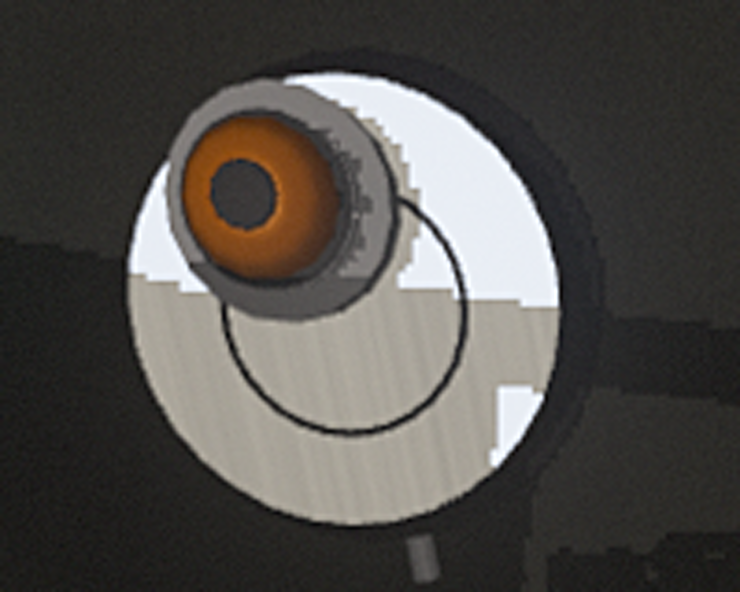

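Request:
{"api": "move_arm", "payload": {"plan": [[255, 0.149, -0.091, 0.05, 0, 0, 67], [255, 0.149, -0.091, 0.05, 0, 0, 67], [255, 0.149, -0.091, 0.05, 0, 0, 67], [255, 0.149, -0.091, 0.05, 0, 0, 67], [255, 0.149, -0.091, 0.05, 0, 0, 67], [255, 0.149, -0.091, 0.05, 0, 0, 67], [255, 0.149, -0.091, 0.05, 0, 0, 67], [255, 0.149, -0.091, 0.05, 0, 0, 67], [255, 0.149, -0.091, 0.05, 0, 0, 67], [255, 0.149, -0.091, 0.05, 0, 0, 67], [255, 0.149, -0.091, 0.05, 0, 0, 67], [255, 0.149, -0.091, 0.05, 0, 0, 67], [255, 0.149, -0.091, 0.05, 0, 0, 67]], "squeeze": 20}}

```text
t: 1.23
eef_pos: [0.4839, 0.149, 0.2062]
tcp_rot: [[0.919, 0.394, -0.0], [0.394, -0.919, -0.0], [-0.0, -0.0, -1.0]]
wrist_force: [0.2, -0.8, -0.3]
width: 0.003
gripper_force: 0.0
```

Run:
```python
from h import *
s=bot.state();print(s["t"],s["eef_pos"],np.round(s["tcp_rot"],3).tolist(),s["width"],s["joints"])
M=bot.camera_model("wrist");np.save("pics/M1.npy",M,allow_pickle=True)
im=bot.read_camera("wrist");cv2.imwrite("pics/w1.png",im)
for n,p in(("plinth",(.5164,.0738,.048)),("dome",(.506,.098,.0855))):
    E=np.array(M["extrinsics"]);q=np.linalg.inv(E)@np.r_[p,1];uv=M["camera_matrix"]@q[:3];print(n,uv[:2]/uv[2])
```

```text
1.2333 [0.48394739 0.14895665 0.20621399] [[0.919, 0.394, -0.0], [0.394, -0.919, -0.0], [-0.0, -0.0, -1.0]] 0.0030499993542114534 [1.46323365e-01 3.00565710e-02 1.66995033e+00 1.51785061e-05
 1.44180574e+00 1.31262407e+00]
plinth [381.46361386 194.79028957]
dome [359.73481908 208.67098969]
```

View pics/w1.png

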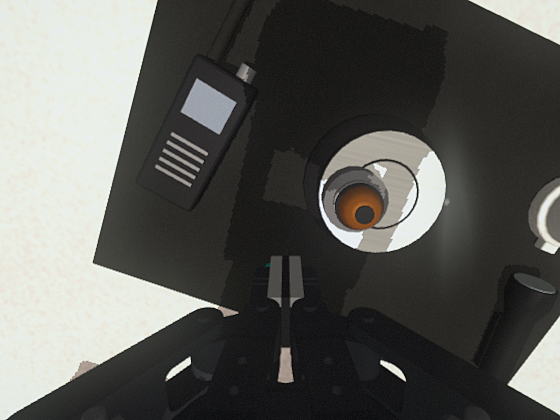

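```bash
cat >> h.py <<'E'
def proj(M,p):
    p=np.atleast_2d(p);q=(np.linalg.inv(np.array(M["extrinsics"]))@np.c_[p,np.ones(len(p))].T)[:3];u=np.array(M["camera_matrix"])@q;return (u[:2]/u[2]).T
def rings(im,M,c,z=.048):
    g=cv2.cvtColor(im,cv2.COLOR_BGR2GRAY).astype(np.float32);out=[]
    P=[];Q=[];r=np.arange(.024,.062,.0002)
    for a in np.radians(np.arange(0,360,3)):
        W=np.c_[c[0]+r*np.cos(a),c[1]+r*np.sin(a),0*r+z];uv=proj(M,W).astype(np.float32)
        v=cv2.remap(g,uv[None,:,0],uv[None,:,1],1)[0]
        d=v[6:]-v[:-6];i=np.argmin(np.where(r[3:-3]>.047,d,0))
        if d[i]<-60:P.append(W[i+3,:2])
        s=np.where((r>.026)&(r<.036))[0];j=s[np.argmin(v[s])]
        if v[j]<np.median(v[s])-40:Q.append(W[j,:2])
    for S in(P,Q):
        S=np.array(S)
        for k in range(6):
            C,R=circfit(S);e=abs(np.hypot(*(S-C).T)-R);S=S[e<max(.0008,np.median(e)*2)]
        out.append((C.round(4),R.round(4),len(S)))
    return out
def domexy(im,M,g,z=.0855):
    u,v=proj(M,(*g,z))[0].astype(int);b=(max(u-60,0),max(v-60,0),u+60,v+60)
    uv,a=amber("wrist",im,b);return onz("wrist",uv,z,M)[:2].round(4),uv.round(1),a
def look(name,c=(.5164,.0738),g=(.506,.098)):
    M=bot.camera_model("wrist");im=bot.read_camera("wrist");cv2.imwrite(f"pics/{name}.png",im)
    s=bot.state();print("t",s["t"],s["eef_pos"].round(4));R=rings(im,M,c);D=domexy(im,M,g);print(R,D)
    off=R[1][0]-D[0];print("to go",off*1e3,np.hypot(*off)*1e3,"tool",(np.array(s["tcp_rot"]).T@np.r_[off,0]*1e3).round(1));return im,M
E
python3 - <<'E'
from h import *
for n,f in(("w1","pics/w1.png"),):
    M=np.load("pics/M1.npy",allow_pickle=True).item();im=cv2.imread(f)
    for z in(.048,.045,.04):print(z,rings(im,M,(.5164,.0738),z))
    print(domexy(im,M,(.506,.098)))
    s=bot.state();g=cv2.cvtColor(im,cv2.COLOR_BGR2GRAY)
    for v in(258,262,266):print(g[v,262:312].tolist())
    print(proj(M,s["eef_pos"]+np.array(s["tcp_rot"])[:,2]*.025))
E
```

```text
0.048 [(array([0.5164, 0.0738]), np.float64(0.0536), 120), (array([0.5164, 0.0737]), np.float64(0.03), 75)]
0.045 [(array([0.516 , 0.0726]), np.float64(0.0542), 120), (array([0.516 , 0.0725]), np.float64(0.0304), 76)]
0.04 [(array([0.5153, 0.0707]), np.float64(0.0551), 120), (array([0.5152, 0.0706]), np.float64(0.0309), 76)]
(array([0.5063, 0.0981]), array([359.8, 208.2]), 1371.0)
[28, 27, 28, 24, 28, 25, 29, 24, 41, 72, 80, 79, 76, 77, 79, 77, 78, 79, 77, 71, 39, 15, 16, 22, 15, 19, 31, 61, 82, 76, 77, 78, 75, 75, 77, 76, 80, 76, 60, 22, 28, 30, 29, 27, 28, 34, 27, 29, 29, 34]
[23, 25, 27, 27, 26, 24, 28, 25, 57, 79, 77, 77, 78, 77, 74, 75, 78, 77, 78, 71, 24, 15, 22, 24, 20, 23, 24, 53, 83, 78, 75, 75, 75, 74, 76, 77, 78, 79, 72, 27, 30, 27, 31, 27, 32, 29, 32, 30, 32, 32]
[24, 26, 31, 42, 43, 46, 43, 48, 67, 82, 76, 77, 75, 76, 76, 76, 74, 79, 79, 69, 25, 19, 19, 20, 21, 18, 18, 51, 83, 77, 75, 77, 75, 78, 75, 77, 76, 78, 74, 44, 24, 31, 28, 26, 28, 28, 25, 27, 31, 29]
[[284.93196524 272.43296399]]
```

Request:
{"api": "move_arm", "payload": {"plan": [[255, 0, 0, 0.04, 0, 0, 0], [255, 0, 0, 0.08, 0, 0, 0], [255, 0, 0, 0.11, 0, 0, 0], [255, 0, 0, 0.126, 0, 0, 0], [255, 0, 0.008, 0.126, 0, 0, 0], [255, 0, 0.014, 0.126, 0, 0, 0], [255, 0, 0.017, 0.126, 0, 0, 0], [255, 0, 0.019, 0.126, 0, 0, 0], [255, 0, 0.021, 0.126, 0, 0, 0], [255, 0, 0.023, 0.126, 0, 0, 0], [255, 0, 0.025, 0.126, 0, 0, 0], [255, 0, 0.027, 0.126, 0, 0, 0], [255, 0, 0.029, 0.126, 0, 0, 0], [255, 0, 0.031, 0.126, 0, 0, 0], [255, 0, 0.033, 0.126, 0, 0, 0], [255, 0, 0.033, 0.126, 0, 0, 0]]}}

```text
t: 2.62
eef_pos: [0.497, 0.1183, 0.0802]
tcp_rot: [[0.921, 0.391, -0.0], [0.391, -0.921, -0.0], [-0.0, 0.0, -1.0]]
wrist_force: [-1.1, 1.3, 0.8]
width: -0.001
gripper_force: 0.5
```

Run:
```python
from h import *
look("w2",g=(.510,.089))
print(bot.state()["wrist_force"])
```

```text
t 2.6667 [0.4969 0.1184 0.0802]
[(array([0.5164, 0.0738]), np.float64(0.0536), 73), (array([0.5152, 0.0742]), np.float64(0.031), 54)] (array([0.5163, 0.0836]), array([387.5, 301.4]), 3969.0)
to go [-1.1 -9.4] 9.464142856064663 tool [-4.7  8.2  0. ]
[ 0.81390717  1.15442391 -0.0565408 ]
```

View pics/w2.png

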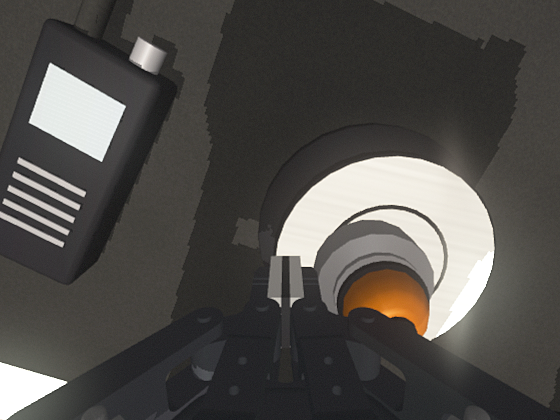

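Request:
{"api": "move_arm", "payload": {"plan": [[255, 0, -0.006, 0, 0, 0, 0], [255, 0, -0.025, 0, 0, 0, 0], [255, 0, -0.033, -0.03, 0, 0, 0], [255, 0, -0.033, -0.07, 0, 0, 0], [255, 0, -0.033, -0.11, 0, 0, 0], [255, 0, -0.033, -0.126, 0, 0, 0], [255, 0, -0.033, -0.126, 0, 0, 0]]}}

```text
t: 3.25
eef_pos: [0.4851, 0.1496, 0.2107]
tcp_rot: [[0.92, 0.391, 0.006], [0.391, -0.92, 0.001], [0.006, 0.002, -1.0]]
wrist_force: [-0.0, 0.3, 0.1]
width: -0.004
gripper_force: 0.0
```

Run:
```python
from h import *
look("w3",g=(.512,.084))
```

```text
t 3.3 [0.4844 0.1495 0.2081]
[(array([0.5164, 0.0739]), np.float64(0.0535), 120), (array([0.5166, 0.0737]), np.float64(0.0299), 66)] (array([0.5109, 0.0797]), array([382.6, 212.6]), 1015.0)
to go [ 5.7 -6. ] 8.275868534480178 tool [2.9 7.8 0. ]
```

Run:
```python
from h import *
im,M=look("w4",g=(.511,.081))
cv2.imwrite("pics/w4c.png",cv2.resize(im[100:280,280:480],None,fx=3,fy=3,interpolation=cv2.INTER_CUBIC))
```

```text
t 3.35 [0.4839 0.1493 0.2064]
[(array([0.5164, 0.0738]), np.float64(0.0536), 120), (array([0.5166, 0.0736]), np.float64(0.0298), 70)] (array([0.511 , 0.0797]), array([384. , 212.2]), 1045.0)
to go [ 5.6 -6.1] 8.28070045346402 tool [2.8 7.8 0. ]
```

View pics/w4c.png

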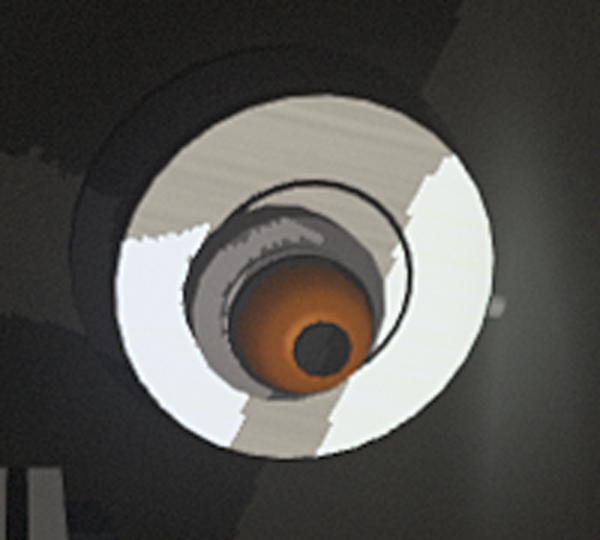

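```bash
sed -i 's/(4,140,50),(20,255,255)/(3,110,28),(22,255,255)/' h.py
python3 - <<'E'
from h import *
M=bot.camera_model("wrist");im=cv2.imread("pics/w4.png");print(domexy(im,M,(.511,.081)))
u,v=proj(M,(.511,.081,.0855))[0].astype(int)
c=hull(dome(im)[v-60:v+60,u-60:u+60].copy());print(cv2.boundingRect(c),u-60,v-60)
M1=np.load("pics/M1.npy",allow_pickle=True).item();print(domexy(cv2.imread("pics/w1.png"),M1,(.506,.098)))
E
```

```text
(array([0.5114, 0.082 ]), array([382.4, 210.1]), 1332.5)
(38, 38, 43, 42) 323 151
(array([0.5067, 0.0982]), array([359.9, 207.8]), 1455.5)
```

Run:
```python
from h import *
im=cv2.imread("pics/w4.png");h=cv2.cvtColor(im,cv2.COLOR_BGR2HSV)
print("row208",[tuple(map(int,h[208,x])) for x in range(348,368)])
print("col380",[tuple(map(int,h[y,380])) for y in range(178,196)])
```

```text
row208 [(10, 12, 130), (0, 10, 128), (0, 10, 134), (18, 10, 130), (0, 6, 130), (8, 9, 120), (0, 9, 115), (8, 14, 145), (120, 22, 46), (110, 12, 62), (120, 16, 62), (176, 28, 64), (10, 101, 76), (8, 96, 80), (10, 113, 81), (12, 122, 86), (12, 125, 90), (11, 137, 91), (10, 131, 101), (11, 144, 106)]
col380 [(10, 7, 115), (0, 3, 83), (0, 11, 90), (165, 6, 86), (20, 10, 77), (10, 8, 93), (8, 12, 85), (30, 6, 45), (165, 9, 55), (150, 4, 58), (10, 47, 65), (11, 114, 76), (10, 107, 76), (11, 111, 78), (11, 114, 85), (11, 133, 86), (11, 126, 91), (11, 133, 96)]
```

Request:
{"api": "move_arm", "payload": {"plan": [[255, -0.011, 0, 0.04, 0, 0, -7], [255, -0.011, 0, 0.08, 0, 0, -8], [255, -0.011, 0, 0.11, 0, 0, -8], [255, -0.011, 0, 0.126, 0, 0, -8], [255, -0.011, 0, 0.126, 0, 0, -8], [255, -0.0097, 0.01, 0.126, 0, 0, -8], [255, -0.0086, 0.018, 0.126, 0, 0, -8], [255, -0.0078, 0.024, 0.126, 0, 0, -8], [255, -0.0071, 0.029, 0.126, 0, 0, -8], [255, -0.0067, 0.032, 0.126, 0, 0, -8], [255, -0.0064, 0.034, 0.126, 0, 0, -8], [255, -0.0062, 0.0355, 0.126, 0, 0, -8], [255, -0.006, 0.037, 0.126, 0, 0, -8], [255, -0.0058, 0.0385, 0.126, 0, 0, -8], [255, -0.0055, 0.04, 0.126, 0, 0, -8], [255, -0.0053, 0.041, 0.126, 0, 0, -8], [255, -0.0053, 0.041, 0.126, 0, 0, -8], [255, -0.0067, 0.031, 0.126, 0, 0, -8], [255, -0.0097, 0.01, 0.126, 0, 0, -8], [255, -0.011, 0, 0.126, 0, 0, -8]]}}

```text
t: 5.02
eef_pos: [0.4727, 0.146, 0.0801]
tcp_rot: [[0.857, 0.515, -0.001], [0.515, -0.857, 0.0], [-0.0, -0.0, -1.0]]
wrist_force: [0.1, -1.2, 0.4]
width: 0.005
gripper_force: 0.0
```

Request:
{"api": "move_arm", "payload": {"plan": [[255, 0, 0, -0.03, 0, 0, 0], [255, 0, 0, -0.07, 0, 0, 0], [255, 0, 0, -0.11, 0, 0, 0], [255, 0, 0, -0.126, 0, 0, 0], [255, 0, 0, -0.126, 0, 0, 0], [255, 0, 0, -0.126, 0, 0, 0], [255, 0, 0, -0.126, 0, 0, 0]]}}

```text
t: 5.6
eef_pos: [0.4733, 0.1449, 0.2053]
tcp_rot: [[0.857, 0.515, -0.001], [0.515, -0.857, -0.0], [-0.001, -0.0, -1.0]]
wrist_force: [-0.5, 0.7, 0.2]
width: 0.002
gripper_force: 0.0
```

```bash
sed -i 's/(3,110,28)/(3,85,28)/' h.py
python3 - <<'E'
from h import *
im,M=look("w5",g=(.515,.076))
im,M=look("w6",g=(.515,.076))
u,v=proj(M,(.5164,.0738,.048))[0].astype(int);print(u,v)
cv2.imwrite("pics/w6c.png",cv2.resize(im[v-80:v+80,u-90:u+90],None,fx=3.6,fy=3.6,interpolation=cv2.INTER_CUBIC))
E
```

```text
t 5.65 [0.4733 0.1448 0.2051]
[(array([0.5164, 0.0738]), np.float64(0.0536), 120), (array([0.5165, 0.0738]), np.float64(0.03), 71)] (array([0.5164, 0.0766]), array([394.3, 207. ]), 1496.0)
to go [ 0.1 -2.8] 2.8017851452243767 tool [-1.4  2.5  0. ]
t 5.7 [0.4733 0.1448 0.205 ]
[(array([0.5165, 0.0738]), np.float64(0.0536), 120), (array([0.5165, 0.0739]), np.float64(0.0299), 73)] (array([0.5163, 0.0766]), array([394.4, 207. ]), 1499.0)
to go [ 0.2 -2.7] 2.7073972741361834 tool [-1.2  2.4  0. ]
383 194
```

View pics/w6c.png

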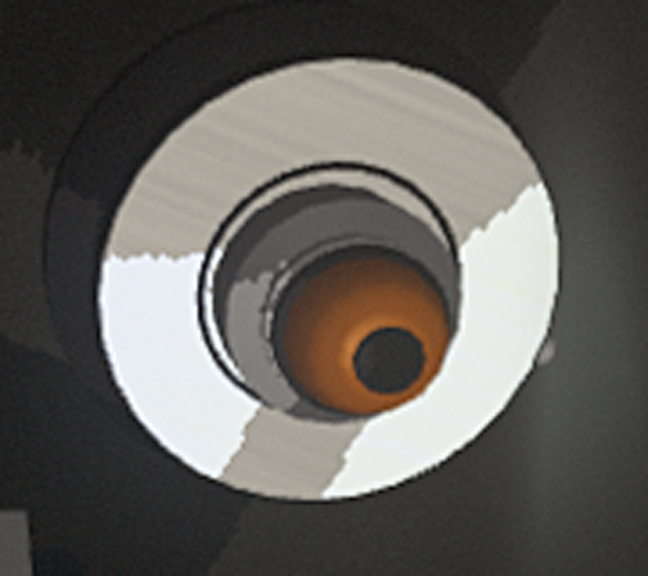

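Request:
{"api": "move_arm", "payload": {"plan": [[255, -0.02, 0.02, 0, 0, 0, 0], [255, -0.045, 0.045, 0, 0, 0, 0], [255, -0.07, 0.07, 0, 0, 0, 0], [255, -0.079, 0.083, 0, 0, 0, 0], [255, -0.079, 0.083, 0, 0, 0, 0], [255, -0.079, 0.083, 0, 0, 0, 0], [255, -0.079, 0.083, 0, 0, 0, 0]]}}

```text
t: 6.28
eef_pos: [0.4488, 0.0332, 0.2058]
tcp_rot: [[0.857, 0.515, -0.001], [0.515, -0.857, 0.0], [-0.001, -0.001, -1.0]]
wrist_force: [-0.1, 0.1, 0.2]
width: 0.003
gripper_force: 0.0
```

Run:
```python
from h import *
im,M=look("w7",g=(.516,.076));M=bot.camera_model("wrist");print(np.array(M["extrinsics"])[:3,3])
D=domexy(im,M,(.516,.076))
rs=[ray("wrist",D[1],M)]
for n in("scene","side"):
    i=bot.read_camera(n);cv2.imwrite(f"pics/{n}7.png",i);u,v=proj(bot.camera_model(n),(.516,.076,.0855))[0].astype(int)
    uv,a=amber(n,i,(u-18,v-18,u+18,v+18));print(n,uv,a);rs.append(ray(n,uv))
print(tri(rs),tri(rs[1:])[0])
w5=cv2.imread("pics/w6.png")
```

```text
t 6.3333 [0.4489 0.0335 0.2058]
[(array([0.5165, 0.0739]), np.float64(0.0535), 120), (array([0.5166, 0.074 ]), np.float64(0.03), 117)] (array([0.5162, 0.0757]), array([282.7,  96.1]), 1904.0)
to go [ 0.4 -1.7] 1.746424919657295 tool [-0.5  1.7 -0. ]
[0.51651538 0.07397036 0.32309011]
scene [274.18077325 179.02716823] 159.5
side [235.59137427 173.77119883] 228.0
(array([0.51656553, 0.07629668, 0.08439586]), [0.35628055660211694, 2.0467147402821086, 2.003174585231529]) [0.51661907 0.07665615 0.08421706]
```

Request:
{"api": "move_arm", "payload": {"plan": [[255, 0.025, -0.016, 0, 0, 0, 6], [255, 0.05, -0.033, 0, 0, 0, 12], [255, 0.075, -0.05, 0, 0, 0, 18], [255, 0.1, -0.066, 0, 0, 0, 18], [255, 0.1, -0.066, 0, 0, 0, 18], [255, 0.1, -0.066, 0.04, 0, 0, 18], [255, 0.1, -0.066, 0.08, 0, 0, 18], [255, 0.1, -0.066, 0.11, 0, 0, 18], [255, 0.1, -0.066, 0.126, 0, 0, 18], [255, 0.1, -0.066, 0.126, 0, 0, 18], [255, 0.1, -0.066, 0.126, 0, 0, 18]]}}

```text
t: 7.35
eef_pos: [0.5003, 0.1413, 0.0802]
tcp_rot: [[0.974, 0.226, -0.001], [0.226, -0.974, -0.0], [-0.001, -0.0, -1.0]]
wrist_force: [0.6, 0.2, 1.2]
width: 0.003
gripper_force: 0.0
```

Request:
{"api": "move_arm", "payload": {"plan": [[255, 0.0005, 0.008, 0, 0, 0, 0], [255, 0.0007, 0.016, 0, 0, 0, 0], [255, 0.0007, 0.021, 0, 0, 0, 0], [255, 0.0007, 0.024, 0, 0, 0, 0], [255, 0.0007, 0.0255, 0, 0, 0, 0], [255, 0.0007, 0.0265, 0, 0, 0, 0], [255, 0.0007, 0.0275, 0, 0, 0, 0], [255, 0.0007, 0.0285, 0, 0, 0, 0], [255, 0.0007, 0.0292, 0, 0, 0, 0], [255, 0.0007, 0.0298, 0, 0, 0, 0], [255, 0.0007, 0.0298, 0, 0, 0, 0], [255, 0.0007, 0.0298, 0, 0, 0, 0], [255, 0, 0.025, 0, 0, 0, 0], [255, 0, 0.01, 0, 0, 0, 0], [255, 0, 0, 0, 0, 0, 0], [255, 0, 0, -0.03, 0, 0, 0], [255, 0, 0, -0.07, 0, 0, 0], [255, 0, 0, -0.11, 0, 0, 0], [255, 0, 0, -0.126, 0, 0, 0], [255, 0, 0, -0.126, 0, 0, 0]]}}

```text
t: 9.02
eef_pos: [0.5018, 0.1416, 0.2108]
tcp_rot: [[0.974, 0.225, 0.006], [0.225, -0.974, 0.001], [0.006, 0.001, -1.0]]
wrist_force: [0.7, 0.1, 1.2]
width: -0.0
gripper_force: 0.0
```

Request:
{"api": "move_arm", "payload": {"plan": [[255, -0.025, 0.02, 0, 0, 0, 0], [255, -0.05, 0.045, 0, 0, 0, 0], [255, -0.07, 0.06, 0, 0, 0, 0], [255, -0.078, 0.069, 0, 0, 0, 0], [255, -0.078, 0.069, 0, 0, 0, 0], [255, -0.078, 0.069, 0, 0, 0, 0], [255, -0.078, 0.069, 0, 0, 0, 0], [255, -0.078, 0.069, 0, 0, 0, 0]]}}

```text
t: 9.68
eef_pos: [0.4405, 0.0568, 0.206]
tcp_rot: [[0.974, 0.226, -0.001], [0.226, -0.974, 0.0], [-0.0, -0.0, -1.0]]
wrist_force: [0.2, 0.5, -0.6]
width: 0.0
gripper_force: 0.0
```

Run:
```python
from h import *
im,M=look("w8",g=(.516,.075))
u,v=proj(M,(.5164,.0738,.048))[0].astype(int);print(u,v);v=max(v,80)
cv2.imwrite("pics/w8c.png",cv2.resize(im[v-80:v+80,u-90:u+90],None,fx=3.6,fy=3.6,interpolation=cv2.INTER_CUBIC))
```

```text
t 9.7333 [0.4405 0.0568 0.206 ]
[(array([0.5166, 0.0739]), np.float64(0.0535), 120), (array([0.5166, 0.074 ]), np.float64(0.03), 120)] (array([0.5168, 0.0737]), array([286.1,  98.8]), 1925.5)
to go [-0.2  0.3] 0.36055512754644387 tool [-0.1 -0.3  0. ]
285 99
```

View pics/w8c.png

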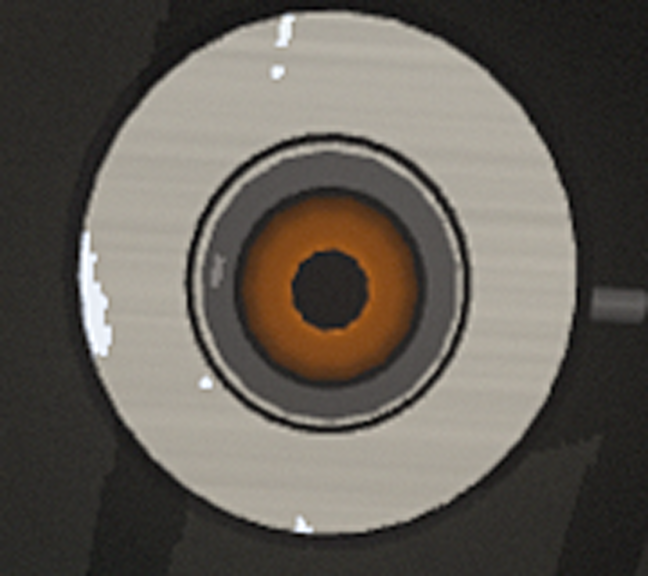

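The overhead crop shows the lamp upright and concentric with the dark circle: about 0.4 mm off, with the lamp at about pixel (286, 99). The arm is clear, 80 mm above the lamp and off to the side, so I'm handing in.

```bash
python3 -c "
from cell import bot
print(bot.finish_job())"
```

```text
the job is handed in; nothing more can be done
None
```

The lamp stands upright in the middle of the plinth, about 0.4 mm off centre by the overhead wrist-camera measurement, and I handed the job in at about 9.7 s with the arm clear; the radio, torch and coupling were not touched.

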